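Re-clamp a telescopic post and draw it out to its second stop

TASK

The telescopic post is clamped in the small aluminium slide-jaw fixture (not the big vice) with its release button hidden against a jaw. Slide the jaw open, lift the post right out, turn it a quarter turn either way, so that the button faces out of the open side between the jaws, set it back down in the middle between them and slide the jaw shut on it. Then squeeze the button in and, keeping it squeezed, pull the head straight up past the first stop to the second stop, so that both tubes are fully out. Finish while still holding it there (it springs back if let go), with the post still clamped and the things lying around left alone.

Things in the scene. Friction and masses are not known exactly. Their poses are not given: they have to be found in the camera images.
- fixture: Slide-jaw fixture fixed to the bench. Origin at bench level under the clamped post's middle, z up; plate 14 mm thick, 100 mm along x, y -130 to +60 mm. Aluminium jaws 40 mm wide (x), 16 thick, tops 124 mm above bench: fixed jaw's face at y = +24 mm, sliding jaw on the -y side; open to +x and -x. The sliding jaw has a lip 5 mm out of its face, 27 to 35 mm above bench, that enters the post's groove. Yaw up to 20 degrees.
- jaw (a joint): Sliding jaw, m: about 0 = shut on the post, 0.018 = fully open (moves along the fixture's -y); its face lies at y = -(24 mm + this). Fully open, the lip leaves 13 mm of play for the post's 48 mm. Slides with about 8 N of friction, stays where left; shutting it pushes the post against the fixed jaw and straightens it.
- jaw_handle (a point): Middle of the sliding jaw's black grip, an upright block 18 x 18 mm, 36 mm tall (sides parallel to the fixture's axes); this point is 106 mm above bench, the block's top 118 mm. It stands on a thin stem, 85 mm from the post's middle when shut.
- post: Telescopic post, upright, 0.5 to 0.7 kg. Origin: middle of its underside (at 14 mm in the fixture), z up, button on its +x side (facing the sliding jaw at first). Steel sleeve 48 x 48 mm, 74 tall, groove 6 mm deep, 10 to 24 mm up. Above it a 30 mm wide neck, then the head: black cap 34 x 34 mm, 88 to 112 mm up, and spigot 18 x 18 mm, 112 to 136 mm up. Button out, the head is locked: lift the post by it.
- cap (a point): Middle of the head's cap at the button's height, 100 mm above the post's underside while pushed together; rises with the head. The button, 22 mm wide and 16 mm high, stands 4.5 mm out of the cap's face on the post's +x side: 38.5 mm across there, 34.5 mm with the button in.
- spigot (a point): Middle of the square spigot on top of the head (sides parallel to the post's), 26 mm above the cap point; the spigot's top is 10 mm higher, the cap's top 14 mm lower.
- button (a joint): Release button, m: 0 = out, 0.004 = fully in. Spring, 2.4 N to start, 5 N fully in. Pinch the cap across it (the opposite face is plain). With it in by over 0.0035 the head is unlocked; with it out the head cannot be drawn.
- head (a joint): How far the head with the inner tube is drawn out of the middle tube, m: 0 = in, 0.04 = the first stop (reached first). A return spring pulls it back with 1 to 1.5 N.
- mid_tube (a joint): How far the middle tube is drawn out of the sleeve, m: 0 = in, 0.04 = the second stop. It follows once the head is at the first stop; a return spring pulls back with 4 to 5 N. At the second stop the head has risen 80 mm in all, and the post itself may have risen 2 to 3 mm in the jaws.
- torch: Bystander: black torch, 36 x 124 x 36 mm, lying to the left.
- tape_measure: Bystander: yellow tape measure, 36 x 83 x 63 mm, to the right.
- bolt_m12_1: Bystander: steel bolt, 20 x 58 x 17 mm, lying between the fixture and the robot.
- adjustable_wrench: Bystander: adjustable wrench, 50 x 202 x 13 mm, lying to the right.
- masking_tape: Bystander: roll of masking tape, 98 mm across, 25 mm high, lying behind the fixture to the left.
There are look-alikes about, which are no part of the job. What is shaped like the post but red is not meant.

How it is judged:
On the way, in this order (a step that is already met when the one before it is completed fails the run):
1. the jaw is open and the post is lifted at least 8 cm off the fixture's plate (value of joint jaw above 0.008 m and z of post in the frame of fixture above 0.094 m), for 0.1 s.
2. the post, turned a quarter turn and still pushed together, stands clamped between the shut jaws (z of post in the frame of fixture between 0.01 and 0.019 m and x of post in the frame of fixture between -0.02 and 0.02 m and angle between the x axis of post and the x axis of fixture, either way round below 0.12 rad and angle between post's own z axis and vertical below 0.08 rad and value of joint jaw below 0.003 m and value of joint each of head, mid_tube below 0.005 m), for 0.2 s.
3. the button is squeezed in and the head is coming out (value of joint button above 0.002 m and value of joint head above 0.012 m), for 0.05 s.
At the end, for the whole second after the job is handed in: Both tubes out to within 4 mm of their stops, held by the fingers, button squeezed in (over 2 mm), jaws clear of the head; post a quarter turn round (within 7 degrees), upright, risen less than 5 mm, within 20 mm of the jaws' middle, jaw shut (under 3 mm) (z of post in the frame of fixture between 0.01 and 0.019 m and x of post in the frame of fixture between -0.02 and 0.02 m and angle between the x axis of post and the x axis of fixture, either way round below 0.12 rad and angle between post's own z axis and vertical below 0.08 rad and value of joint jaw below 0.003 m and value of joint each of head, mid_tube above 0.036 m and z of cap in the frame of fixture above 0.185 m and value of joint button above 0.002 m and contact force between the fingers and head above 2 N and contact force between head and jaw below 0.5 N and contact force between head and fixture below 0.5 N); the arm keeps its last pose, push and grip.
It fails at once if a bystander is moved more than 3 cm (distance of any of torch, tape_measure, bolt_m12_1, adjustable_wrench, masking_tape from where it was at the start of the episode above 0.03 m).
It also fails if it takes over 64 s, if anything falls off the work surface, if the arm or the gripper's body presses on something with over 40 N, if the wrist force passes 120 N, or if a joint passes its speed limit or range.

ROBOT

A 7-joint arm with a two-finger parallel gripper is mounted at the origin on a cart in front of the work surface, level with it; the furniture and walls round the work are solid. World frame = base frame: x ahead of the robot, y to its left, z up, the work surface at z = 0. Lengths are in m, angles in rad, forces in N, time in s.
With the tool pointing down it reaches from about 0.35 to 0.9 m from the base axis. Payload 8.1 kg.
Tool frame: the origin (TCP) lies midway between the tips of the shut fingers; the grasp point (between the pads) lies 19 mm behind it; z points along the fingers, y is the line along which they close (so a half turn about z gives the same grasp; the last joint's range is limited). The gripper opens to 92 mm and grips with 3 to 60 N. Pads are 19 mm wide; open, the fingers measure 130 mm over their backs; the gripper's body (75 mm by 190 mm) begins 47 mm behind the grasp point.
Start: joints at [1.049, 0.434, 0.025, 1.573, -0.012, 1.134, -0.075], TCP at [0.254, -0.571, 0.206] pointing down, gripper open.
Joint ranges: [-2.62, 2.62], [-0.44, 2.09], [-1.27, 1.32], [0.08, 2.57], [-1.32, 4.46], [0.12, 2], [-2.74, 2.74]. Speed limits (rad/s): [2.22, 2.22, 3.01, 3.01, 3.14, 3.14, 3.14].

INTERFACE

Orientations are given as a rotation vector (axis times angle).
In Python, from cell import readout, get_image, calibration, ticket gives the robot as it stands. The module is installed in compiled form; this text tells all that it offers.
- The arm moves only by the tool move_arm, never from a script. Its argument "series" is a list of rows, each a list of 6 numbers: the shift along the world's x, y, z as a fraction of full scale, then the turn, a rotation vector about the world's x, y, z as a fraction of full scale. A call has 1 to 5 rows; each row is the pose to reach, as a shift and turn from the pose commanded when the call began; what a row does not reach only later rows make up. Full scale, the value 1, is 0.75 m for a shift and 60 degrees for a turn. A row lasts 1/10 s, in which the tool goes at most 50 mm and 8.59 degrees, less where a joint would pass 70% of its speed; a pose out of reach is approached as far as the arm can. A call with a number of a shift or a turn outside -1 to 1 is refused whole. A call with a gripper value outside its range is refused whole. "claw" is the opening, from -1 (shut) to 1 (fully open), so that 0 is half open, set as the call begins (left out, the last holds). The fingers move at their own pace and stop on an object; "squeeze" is the grip in N (left out, the last holds). Time passes only in rows, so rows that repeat a pose let the fingers close. It gives the time, the measured TCP pose, the force, the opening and the grip force at its end, in the units of the state.
- readout.observe(): the state, without advancing time (a new reading comes with each control period).
- get_image(name): name is "side" or "top"; returns (picture, depth): 480x640x3 uint8, red, green, blue; 480x640 float32, m along the optical axis (not along the pixel's ray), 0 where there is no reading.
- calibration(name): a dict with "fx", "fy", "cx", "cy" (pixels), "view" (4x4, takes a point from world to camera coordinates). Camera axes: x right, y down, z forward; pixel columns grow to the right and rows downward; lengths in m; the calibration is good to about 2 mm. A picture is of the moment at which its call begins. calibration takes no time and is no camera call.
- ticket.sign_off(): hands the job in; it is judged then, once.
The state is a dict: "clock": time; "joints": joint angles; "dq": joint speeds; "joint_efforts": joint torques, N m; "position": TCP position; "ee_rot": TCP orientation; "force": force on the tool from outside, world axes, zero at the start; "ft_torque": the same for the moment, N m; "width": opening from 0.0 (shut) to 1.0 (fully open); "gripper_force": force on a finger pad.
Only numpy, scipy, OpenCV 4.12 (cv2) and the standard library are available. Lean on these libraries where they do the work, as an engineer would, in place of code of your own. Each camera call takes 0.05 s, during which the arm holds its last target. There are 200 camera calls.

## Working session

There is one attempt and no reset: what is moved stays moved. The work goes in short steps, Python scripts to look and compute and a tool call to move; the robot and the scene stay as the last step left them, time stands still between calls to the robot, and variables do not carry over. Pictures are saved under pics/ and viewed, at most 10 in all, crops included, and the job is handed in when it is done.

Besides the shell and the picture viewer there is one more tool, called after ">>>" in YAML: its name, and indented under it one key for each argument. move_arm: Moves the arm, as the interface text tells. Shift numbers are shares of 0.75 m and turn numbers shares of 60 degrees, none past 1 either way. Its arguments: {"type":"object","properties":{"series":{"type":"array"},"claw":{"type":"number"},"squeeze":{"type":"number"}},"required":["series"]}

```bash
mkdir -p pics; cat > h.py <<'E'
import numpy as np, cv2
from cell import readout, get_image, calibration, ticket
def cloud(n, d):
    c=calibration(n); v,u=np.indices(d.shape)
    P=np.stack([(u-c['cx'])/c['fx']*d,(v-c['cy'])/c['fy']*d,d],-1)
    V=np.array(c['view']); return (P-V[:3,3])@V[:3,:3]
E
python3 - <<'E'
from h import *
for n in('top','side'):
    p,d=get_image(n); cv2.imwrite(f'pics/{n}0.png',p[...,::-1]); np.savez(f'{n}0.npz',p=p,d=d)
    c=calibration(n);V=np.array(c['view']);print(n,c['fx'],-V[:3,:3].T@V[:3,3])
print(readout.observe())
E
```

```text
top 608.2729705970819 [ 0.43413239 -0.07280947  2.29176012]
side 488.4476169921451 [0.71098214 0.65522392 1.26426893]
{'clock': 0.1, 'joints': array([ 1.04941069,  0.43512254,  0.02493105,  1.57398634, -0.01159428,
        1.13396346, -0.07510367]), 'dq': array([-0.00162487,  0.00060173, -0.0005619 , -0.00267805,  0.00056678,
        0.00050504,  0.0012344 ]), 'joint_efforts': array([ 4.23598249e-03, -6.69124889e+01,  9.88791436e-01, -3.15143645e+01,
       -6.03665365e-02,  3.75028490e-02,  4.75570414e-05]), 'position': array([ 0.25394087, -0.57057889,  0.20554972]), 'ee_rot': array([-3.07173129e+00, -6.52715589e-01,  6.02097945e-04]), 'force': array([ 0.06454022, -0.45297174, -0.08132276]), 'ft_torque': array([ 0.05549371, -0.0208271 ,  0.07371426]), 'gripper_force': 0.0, 'width': 0.9999956178965257}
```

View pics/top0.png

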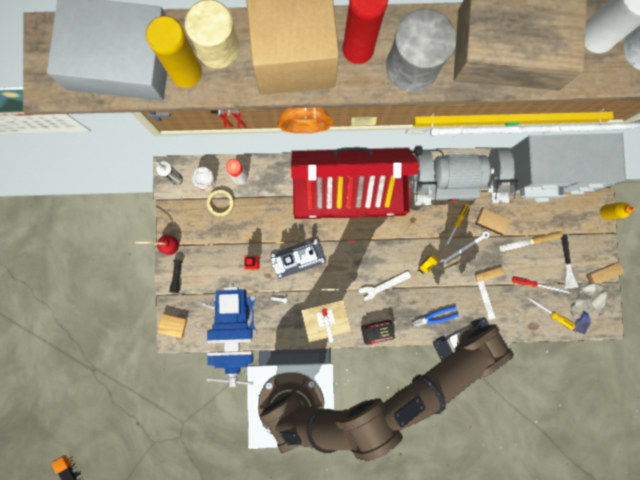

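View pics/side0.png

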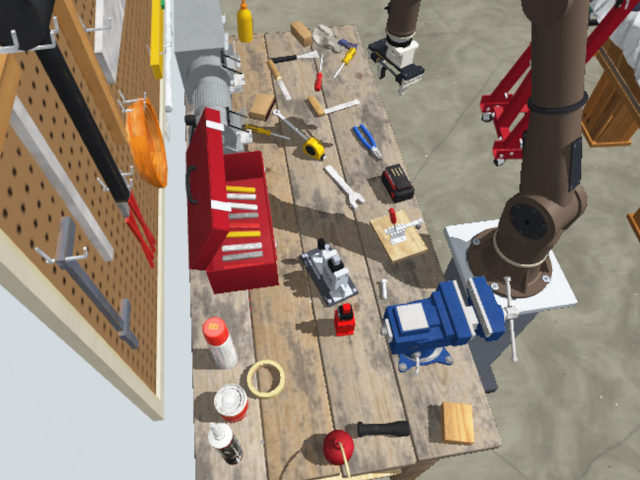

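The fixture with the grey post is at top (298,258) / side (330,272). The red look-alike is at top (252,263) / side (345,320), and the blue vice at top (230,315) is not meant. I'll enlarge the fixture to confirm and get its points.

```bash
python3 - <<'E'
from h import *
T=np.load('top0.npz');S=np.load('side0.npz')
a=cv2.resize(T['p'][228:288,258:338],None,fx=5,fy=5,interpolation=cv2.INTER_CUBIC)
b=cv2.resize(S['p'][232:312,295:365],None,fx=5,fy=5,interpolation=cv2.INTER_CUBIC)
im=np.zeros((400,750,3),np.uint8);im[:300,:400]=a;im[:400,400:]=b
cv2.imwrite('pics/crop.png',im[...,::-1])
for n,D,(r0,r1,c0,c1) in(('top',T,(228,288,258,338)),('side',S,(232,312,295,365))):
    P=cloud(n,D['d'])[r0:r1,c0:c1].reshape(-1,3);z=P[:,2]
    print(n)
    for lo,hi in((.008,.02),(.1,.113),(.113,.121),(.121,.129),(.135,.156)):
        Q=P[(z>lo)&(z<hi)]
        if len(Q)>3:
            r=cv2.minAreaRect((Q[:,:2]*1000).astype(np.float32));print(lo,hi,len(Q),Q.mean(0).round(4),np.round(r[0],1),np.round(r[1],1),round(r[2],1))
    Q=P[(z>.06)]; 
    if n=='top':
        Z=(cloud(n,D['d'])[236:284:2,268:330:2,2]*1000).astype(int)
        for r in Z: print(' '.join(f'{x:3d}' for x in r))
E
```

```text
top
0.008 0.02 918 [ 0.5492 -0.0434  0.0128] [550.  -41.2] [297.4 222. ] 88.4
0.1 0.113 20 [ 0.541  -0.0373  0.1086] [542.5 -36.6] [ 36.1 132.5] 14.4
0.113 0.121 60 [ 0.544  -0.0274  0.117 ] [546.4 -34.4] [ 38.6 132.4] 16.8
0.121 0.129 81 [ 0.5405 -0.0179  0.1256] [545.8 -34. ] [ 38.5 130.3] 15.5
0.135 0.156 30 [ 0.5377 -0.0123  0.1453] [536.6 -21.5] [46. 32.] 88.4
 -4   0  -4 2291   7  -2  -2   1   2  -1   6   0 -13   6   9   0  15  14   6   0   1  -5  -6   7   0  -6   3  -9   2   3   5
 -5   4   8   4   7   7   2  12  -1  -4  -1  -3   4   9  -2   0  -8   4  -2  -2   5   3  -3   0  19   7  -4  -3   6  -3  -5
 -8   3  -6   4  13  -6  -2  12  13  -3   6  -2   7  -7   6   3  -2 -13  -4   3  -7   9  10  17  16   6  -3  -8 -13   5  -7
-31 -31 -22 -24 -475 -499 -491 -488  -7   5   6  -6  -8   3  -4 -16   4   8  13  14   5  19  17  16  16   9   2  10   2   0   0
  5   8  -2  -6  -8   3   4  -6   4 -15  -3   0   5  -3  -4   9  17  17   7  16  25  22   9  23   7  15  -2   3  12 2291   8
  2  -2 -10   0  -8   3   1   8   0  -7   3   8  24  21  10   2  21  28  18  12  25  34  35  18  -2   7  1
[... 1913 characters left out ...]
-2   6  -2 -24  -7   3  -2   3  -3   5  -8   0  -5 -10   5  -7   0   2  -2  19   5   9  -4
  0  -2  -3 -17   6   2   0  -3  -4   6   9  10  -7   0   5  -1   2  -3  -9   1 -10   8  -8  -2   5  -1  -5   6  -6   7  -7
-11  -1   0  -2   0   0  -1   5  -1   5   8  -5   9   0   1   3   4  -2   1   8   1   3 -14  -3  13   2  -5   5   2  -3  19
side
0.008 0.02 709 [ 0.5627 -0.0271  0.0141] [558.9 -47.2] [163.9 223.6] 1.9
0.1 0.113 116 [0.5441 0.0281 0.1079] [536.5  20. ] [ 55.  230.1] 4.3
0.113 0.121 124 [ 0.5443 -0.0105  0.1172] [535.   18.6] [ 55.  237.8] 5.5
0.121 0.129 225 [0.5392 0.0025 0.1244] [533.6  23.6] [ 50.2 233.8] 7.7
0.135 0.156 78 [0.5365 0.0311 0.1449] [536.6  62.4] [ 18.9 156.3] 0.1
```

View pics/crop.png

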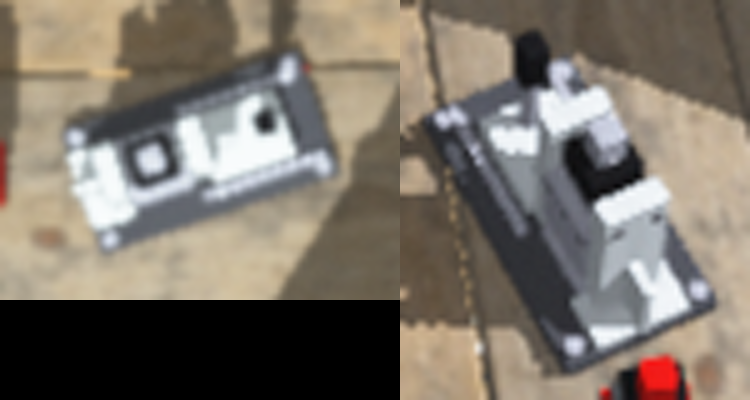

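The crop shows the grey post with the black cap and spigot at top crop (150,160), between the pale jaws. The black grip is at crop (265,120), with the plate's corner screws around them. That matches the description, so I'll fit the pose.

```bash
cat >> h.py <<'E'
from scipy.optimize import least_squares
def sdf(p,boxes):
    D=[]
    for lo,hi in boxes:
        lo,hi=np.array(lo),np.array(hi);q=np.abs(p-(lo+hi)/2)-(hi-lo)/2
        D.append(np.linalg.norm(np.maximum(q,0),axis=1)+np.minimum(q.max(1),0))
    return np.min(D,0)
def fix(p,q): # world->fixture
    c,s=np.cos(q[2]),np.sin(q[2]);d=p-[q[0],q[1],0]
    return np.c_[c*d[:,0]+s*d[:,1],-s*d[:,0]+c*d[:,1],d[:,2]]
BOX=[((-.02,.024,.014),(.02,.04,.124)),((-.02,-.04,.014),(.02,-.024,.124)),((-.024,-.024,.014),(.024,.024,.088)),
 ((-.017,-.017,.102),(.017,.017,.126)),((-.009,-.009,.126),(.009,.009,.150)),((-.009,-.094,.082),(.009,-.076,.118)),((-.015,-.015,.088),(.015,.015,.102))]
E
python3 - <<'E'
from h import *
# screws
c=calibration('top');V=np.array(c['view']);R,t=V[:3,:3],V[:3,3];o=-R.T@t
W=[]
for u,v in((273,255),(316,241.6),(322.4,261),(280,276)):
    r=R.T@[(u-c['cx'])/c['fx'],(v-c['cy'])/c['fy'],1];W.append((o+r*(.016-o[2])/r[2])[:2])
W=np.array(W);d=W[0]+W[3]-W[1]-W[2];yaw=np.arctan2(-d[0],d[1]);m=W.mean(0)
print('screws',W.round(4).tolist(),'origin',(m+.035*np.array([-np.sin(yaw),np.cos(yaw)])).round(4),np.degrees(yaw))
for n,(r0,r1,c0,c1) in(('top',(228,288,262,338)),('side',(232,306,295,365))):
    P=cloud(n,np.load(n+'0.npz')['d'])[r0:r1,c0:c1].reshape(-1,3)
    q=np.array([.54,-.012,np.radians(16),0])
    for _ in range(4):
        f=fix(P,q); M=(P[:,2]>.075)&(P[:,2]<.17)&(np.abs(f[:,0])<.04)&(f[:,1]>-.11)&(f[:,1]<.06)
        Q=P[M]
        s=least_squares(lambda x:sdf(fix(Q+[0,0,x[3]],x),BOX),q,loss='soft_l1',f_scale=.004);q=s.x
    print(n,len(Q),q[:2].round(4),np.degrees(q[2]).round(2),'dz',q[3].round(4),np.median(np.abs(s.fun)))
E
```

```text
screws [[0.5612, 0.0501], [0.6071, -0.1122], [0.5336, -0.1341], [0.4819, 0.0259]] origin [ 0.5358 -0.0091] 16.84319429072329
top 311 [ 0.5389 -0.0096] 17.81 dz -0.0047 0.0021037907312966217
side 673 [ 0.5369 -0.0072] 17.24 dz -0.0002 0.0008692369136058479
```

The fits agree: fixture at (0.537, -0.008), yaw about 17.3°, which puts the grip at about (0.562, -0.089). I'll go above the grip with the fingers closing along fixture x.

>>> move_arm:
  series:
    - [0.03, 0.06, 0.05, 0, 0, 0.14]
    - [0.06, 0.12, 0.08, 0, 0, 0.28]
    - [0.09, 0.17, 0.08, 0, 0, 0.42]
    - [0.12, 0.23, 0.08, 0, 0, 0.56]
    - [0.15, 0.28, 0.08, 0, 0, 0.7]
  claw: 1
  squeeze: 40

```text
clock: 0.6
position: [0.365, -0.3626, 0.2665]
ee_rot: [2.63, 1.718, -0.0]
force: [-0.5, 0.0, -0.3]
width: 0.999
gripper_force: 0.0
```

>>> move_arm:
  series:
    - [0.06, 0.06, 0, 0, 0, 0.14]
    - [0.12, 0.12, 0, 0, 0, 0.28]
    - [0.18, 0.18, 0, 0, 0, 0.42]
    - [0.22, 0.24, 0, 0, 0, 0.56]
    - [0.24, 0.3, 0, 0, 0, 0.69]

```text
clock: 1.1
position: [0.5267, -0.1739, 0.2658]
ee_rot: [-1.854, -2.536, -0.0]
force: [0.5, -0.6, -0.5]
width: 0.998
gripper_force: 0.0
```

>>> move_arm:
  series:
    - [0.02, 0.05, 0, 0, 0, 0]
    - [0.02, 0.06, 0, 0, 0, 0]
    - [0.02, 0.06, 0, 0, 0, 0]

```text
clock: 1.4
position: [0.5405, -0.1283, 0.2659]
ee_rot: [-1.855, -2.534, -0.0]
force: [-0.4, -0.9, 1.5]
width: 1.003
gripper_force: 0.0
```

>>> move_arm:
  series:
    - [0.029, 0.052, 0, 0, 0, 0]
    - [0.029, 0.052, -0.06, 0, 0, 0]
    - [0.029, 0.052, -0.12, 0, 0, 0]
    - [0.029, 0.052, -0.18, 0, 0, 0]
    - [0.029, 0.052, -0.235, 0, 0, 0]

```text
clock: 1.9
position: [0.5612, -0.0939, 0.088]
ee_rot: [1.864, 2.529, -0.002]
force: [0.8, -0.9, -0.0]
width: 1.0
gripper_force: 0.0
```

```bash
python3 - <<'E'
from h import *
p,d=get_image('side'); cv2.imwrite('pics/s1.png',cv2.resize(p[200:320,260:400],None,fx=5,fy=5)[...,::-1])
s=readout.observe();print(s['position'],s['force'])
E
```

```text
[ 0.55716101 -0.09386156  0.08169211] [-2.97441964  0.36630964 -5.16394812]
```

View pics/s1.png

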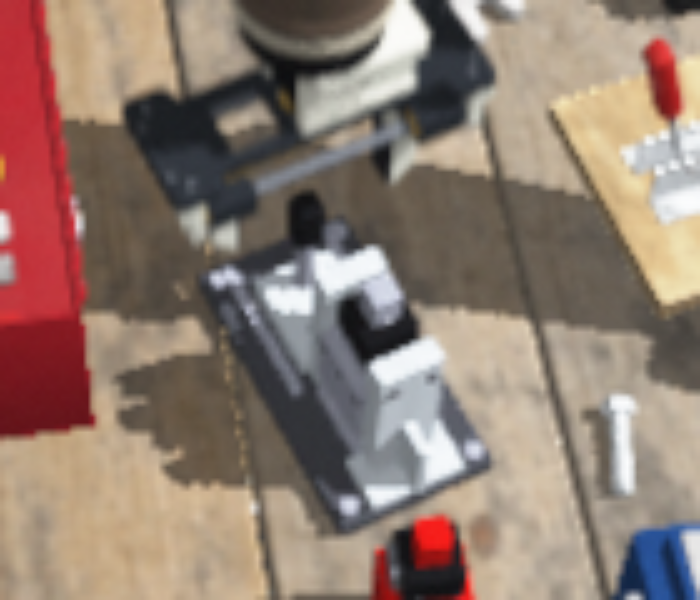

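The picture shows the black grip at (305,215), between the open fingers at (220,235) and (400,155). The post and the bystanders are untouched. Closing.

>>> move_arm:
  series:
    - [0, 0.002, 0, 0, 0, 0]
    - [0, 0.004, 0, 0, 0, 0]
    - [0, 0.005, 0, 0, 0, 0]
    - [0, 0.005, 0, 0, 0, 0]
    - [0, 0.005, 0, 0, 0, 0]
  claw: -1
  squeeze: 40

```text
clock: 2.45
position: [0.5631, -0.0875, 0.0913]
ee_rot: [1.859, 2.53, 0.001]
force: [0.1, -0.4, 0.3]
width: 0.607
gripper_force: 0.0
```

>>> move_arm:
  series:
    - [0, 0, 0, 0, 0, 0]
    - [0, 0, 0, 0, 0, 0]
    - [0, 0, 0, 0, 0, 0]

```text
clock: 2.75
position: [0.5622, -0.0874, 0.09]
ee_rot: [1.86, 2.532, 0.0]
force: [0.6, -0.3, -0.1]
width: 0.355
gripper_force: 0.0
```

>>> move_arm:
  series:
    - [0, 0, 0, 0, 0, 0]
    - [0, 0, 0, 0, 0, 0]
    - [0, 0, 0, 0, 0, 0]
    - [0, 0, 0, 0, 0, 0]
    - [0, 0, 0, 0, 0, 0]

```text
clock: 3.25
position: [0.5613, -0.0877, 0.0898]
ee_rot: [-1.86, -2.531, 0.002]
force: [-5.9, -1.2, 4.1]
width: 0.186
gripper_force: 40.0
```

>>> move_arm:
  series:
    - [0.0015, -0.005, 0, 0, 0, 0]
    - [0.003, -0.01, 0, 0, 0, 0]
    - [0.0045, -0.015, 0, 0, 0, 0]
    - [0.006, -0.02, 0, 0, 0, 0]
    - [0.008, -0.025, 0, 0, 0, 0]

```text
clock: 3.75
position: [0.5663, -0.1038, 0.0897]
ee_rot: [-1.855, -2.53, 0.001]
force: [-10.3, 5.6, 9.0]
width: 0.191
gripper_force: 40.0
```

>>> move_arm:
  series:
    - [0, 0, 0, 0, 0, 0]
    - [0, 0, 0, 0, 0, 0]

```text
clock: 3.95
position: [0.5665, -0.1043, 0.0898]
ee_rot: [-1.856, -2.53, 0.001]
force: [-8.3, 4.3, 7.4]
width: 0.189
gripper_force: 40.0
```

>>> move_arm:
  series:
    - [0.001, -0.004, 0, 0, 0, 0]
    - [0.001, -0.004, 0, 0, 0, 0]
    - [0.001, -0.004, 0, 0, 0, 0]

```text
clock: 4.25
position: [0.5665, -0.1044, 0.0897]
ee_rot: [-1.852, -2.53, -0.001]
force: [-12.2, 11.5, 10.3]
width: 0.191
gripper_force: 40.0
```

>>> move_arm:
  series:
    - [0, 0, 0, 0, 0, 0]
    - [0, 0, 0, 0, 0, 0]
    - [0, 0, 0, 0, 0, 0]
    - [0, 0, 0, 0, 0, 0]
    - [0, 0, 0, 0, 0, 0]
  claw: 0.2

```text
clock: 4.75
position: [0.5692, -0.1094, 0.09]
ee_rot: [1.86, 2.531, 0.0]
force: [-0.3, -0.5, -0.1]
width: 0.569
gripper_force: 0.0
```

>>> move_arm:
  series:
    - [0, 0, 0.05, 0, 0, 0]
    - [0, 0, 0.1, 0, 0, 0]
    - [0, 0, 0.16, 0, 0, 0.1]
    - [0, 0, 0.2, 0, 0, 0]
    - [0, 0, 0.2, 0, 0, 0]

```text
clock: 5.25
position: [0.5717, -0.1091, 0.2449]
ee_rot: [1.86, 2.523, 0.006]
force: [0.0, 0.4, -0.5]
width: 0.598
gripper_force: 0.0
```

```bash
python3 - <<'E'
from h import *
for n in('top','side'):
    p,d=get_image(n); np.savez(f'{n}2.npz',p=p,d=d)
n='side';P=cloud(n,d)[232:306,295:365].reshape(-1,3)
B=lambda a,b,c:[BOX[0]]+[((l[0],l[1]-a,l[2]),(h[0],h[1]-a,h[2])) for l,h in(BOX[1],BOX[5])]+[((l[0]+b,l[1]+c,l[2]),(h[0]+b,h[1]+c,h[2])) for l,h in(BOX[2],BOX[3],BOX[4],BOX[6])]
q=np.array([.537,-.008,np.radians(17.3),0,.018,0,0])
for _ in range(4):
    f=fix(P,q);Q=P[(P[:,2]>.075)&(P[:,2]<.16)&(abs(f[:,0])<.04)&(f[:,1]>-.13)&(f[:,1]<.06)]
    q=least_squares(lambda x:sdf(fix(Q+[0,0,x[3]],x),B(*x[4:])),q,loss='soft_l1',f_scale=.004).x
print(len(Q),q.round(4),np.degrees(q[2]));print(readout.observe()['position'])
cv2.imwrite('pics/s2.png',cv2.resize(p[200:320,260:400],None,fx=5,fy=5)[...,::-1])
E
```

```text
756 [ 5.371e-01 -6.900e-03  3.040e-01 -3.000e-04  1.800e-02 -8.000e-04
 -3.000e-04] 17.41535474207363
[ 0.56929917 -0.10932004  0.24039611]
```

View pics/s2.png

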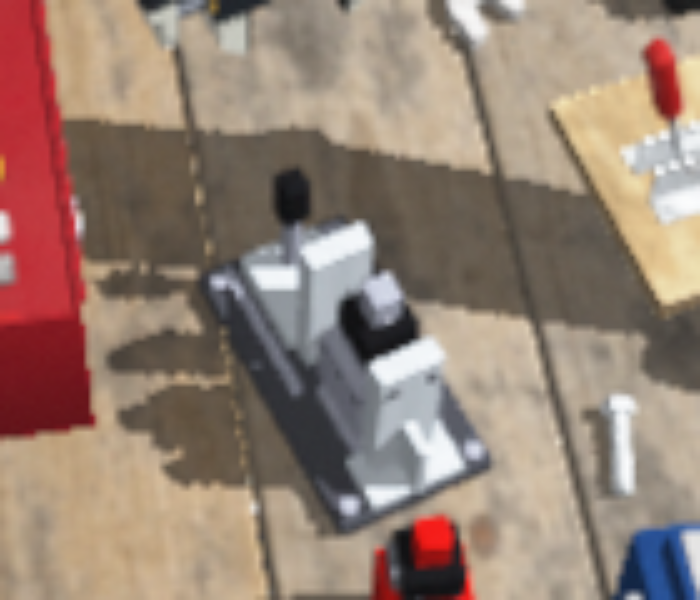

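The jaw is fully open at 18 mm, and the post still stands against the fixed jaw, with its spigot at crop (385,295). Next I'll grasp the spigot with the fingers closing along fixture y, so that the later turn leaves them over the open sides.

>>> move_arm:
  series:
    - [-0.02, 0.06, 0, 0, 0, -0.14]
    - [-0.04, 0.12, 0, 0, 0, -0.28]
    - [-0.044, 0.136, 0, 0, 0, -0.42]
    - [-0.044, 0.136, 0, 0, 0, -0.56]
    - [-0.044, 0.136, 0, 0, 0, -0.7]
  claw: 0

```text
clock: 5.85
position: [0.5349, -0.0066, 0.2384]
ee_rot: [-2.646, -1.691, 0.004]
force: [-0.7, -0.6, -0.6]
width: 0.499
gripper_force: 0.0
```

>>> move_arm:
  series:
    - [0, 0, 0, 0, 0, -0.14]
    - [0, 0, 0, 0, 0, -0.28]
    - [0, 0, 0, 0, 0, -0.42]
    - [0, 0, 0, 0, 0, -0.56]
    - [0, 0, 0, 0, 0, -0.7]

```text
clock: 6.35
position: [0.5351, -0.0074, 0.2382]
ee_rot: [-3.078, -0.629, 0.005]
force: [0.2, -0.2, -0.6]
width: 0.5
gripper_force: 0.0
```

>>> move_arm:
  series:
    - [0, 0, 0, 0, 0, -0.1]
    - [0, 0, 0, 0, 0, -0.1]
    - [0, 0, 0, 0, 0, -0.1]

```text
clock: 6.65
position: [0.5354, -0.0072, 0.2389]
ee_rot: [-3.105, -0.481, 0.003]
force: [0.4, -0.6, -0.5]
width: 0.499
gripper_force: 0.0
```

>>> move_arm:
  series:
    - [0.001, 0, -0.04, 0, 0, 0]
    - [0.001, 0, -0.08, 0, 0, 0]
    - [0.001, 0, -0.12, 0, 0, 0]
    - [0.001, 0, -0.144, 0, 0, 0]
    - [0.001, 0, -0.144, 0, 0, 0]

```text
clock: 7.15
position: [0.5345, -0.0074, 0.1291]
ee_rot: [-3.104, -0.479, 0.009]
force: [-0.1, -0.1, -0.3]
width: 0.503
gripper_force: 0.0
```

>>> move_arm:
  series:
    - [0, 0, 0, 0, 0, 0]
    - [0, 0, 0, 0, 0, 0]
    - [0, 0, 0, 0, 0, 0]
    - [0, 0, 0, 0, 0, 0]
    - [0, 0, 0, 0, 0, 0]
  claw: -1
  squeeze: 40

```text
clock: 7.65
position: [0.537, -0.0071, 0.1325]
ee_rot: [3.105, 0.475, 0.001]
force: [-0.2, -0.4, 1.1]
width: 0.116
gripper_force: 0.0
```

>>> move_arm:
  series:
    - [0, 0, 0, 0, 0, 0]
    - [0, 0, 0, 0, 0, 0]

```text
clock: 7.85
position: [0.5368, -0.0072, 0.1321]
ee_rot: [3.105, 0.475, 0.0]
force: [-0.8, 0.4, -0.0]
width: 0.004
gripper_force: 0.0
```

```bash
python3 - <<'E'
from h import *
p,d=get_image('side'); q,e=get_image('top')
a=cv2.resize(p[200:310,270:390],None,fx=5,fy=5); b=cv2.resize(q[215:315,255:295],None,fx=5,fy=5)
im=np.zeros((550,800,3),np.uint8);im[:,:600]=a;im[:500,600:]=b
cv2.imwrite('pics/s3.png',im[...,::-1])
s=readout.observe();print(s['position'],s['width'],s['force'])
E
```

```text
[ 0.53675976 -0.00714299  0.1319968 ] 0.00401006874652677 [-0.36746036  0.0412957  -0.27462807]
```

View pics/s3.png

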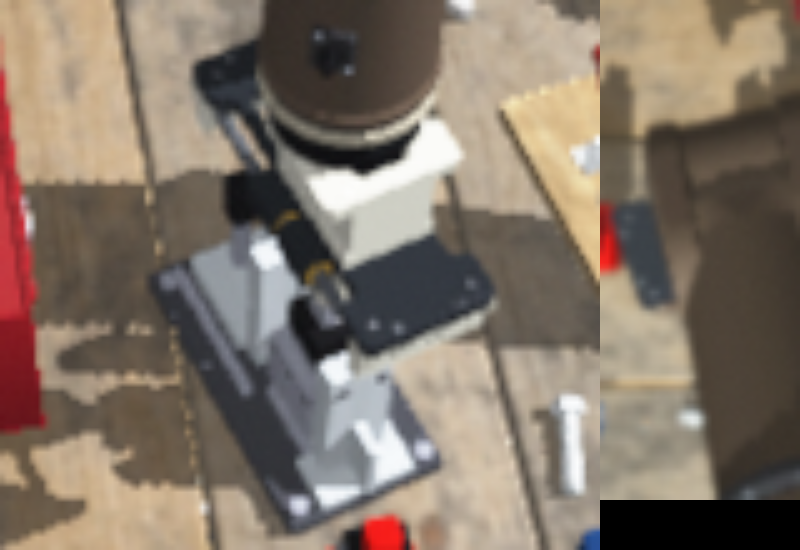

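The fingers shut on nothing, so the tips seem to sit higher than assumed. The post still stands upright, with the cap at crop (325,320). I'll open slightly and feel downwards.

>>> move_arm:
  series:
    - [0, 0, 0, 0, 0, 0]
    - [0, 0, 0, 0, 0, 0]
    - [0, 0, 0, 0, 0, 0]
    - [0, 0, 0, 0, 0, 0]
    - [0, 0, 0, 0, 0, 0]
  claw: -0.35

```text
clock: 8.45
position: [0.5368, -0.0072, 0.132]
ee_rot: [3.105, 0.475, -0.0]
force: [0.3, -0.4, 0.4]
width: 0.316
gripper_force: 0.0
```

>>> move_arm:
  series:
    - [0, 0, -0.002, 0, 0, 0]
    - [0, 0, -0.004, 0, 0, 0]
    - [0, 0, -0.006, 0, 0, 0]
    - [0, 0, -0.006, 0, 0, 0]

```text
clock: 8.85
position: [0.5366, -0.0072, 0.1272]
ee_rot: [-3.105, -0.475, 0.001]
force: [1.1, -0.0, -0.0]
width: 0.322
gripper_force: 0.0
```

>>> move_arm:
  series:
    - [0, 0, -0.002, 0, 0, 0]
    - [0, 0, -0.004, 0, 0, 0]
    - [0, 0, -0.005, 0, 0, 0]
    - [0, 0, -0.005, 0, 0, 0]

```text
clock: 9.25
position: [0.5367, -0.0071, 0.1236]
ee_rot: [3.105, 0.475, -0.0]
force: [-0.3, 0.8, -0.5]
width: 0.324
gripper_force: 0.0
```

>>> move_arm:
  series:
    - [0, 0, -0.002, 0, 0, 0]
    - [0, 0, -0.004, 0, 0, 0]
    - [0, 0, -0.005, 0, 0, 0]
    - [0, 0, -0.005, 0, 0, 0]

```text
clock: 9.65
position: [0.5367, -0.0072, 0.1198]
ee_rot: [-3.105, -0.475, 0.0]
force: [-0.1, 0.6, -0.1]
width: 0.323
gripper_force: 0.0
```

```bash
python3 - <<'E'
from h import *
s=readout.observe();print(s['position'],s['width'],s['force'])
p,d=get_image('side');np.savez('side4.npz',p=p,d=d)
P=cloud('side',d)[200:320,260:400].reshape(-1,3)
f=fix(P,[.5367,-.0072,.304])
M=(abs(f[:,0])<.06)&(abs(f[:,1])<.1)&(f[:,2]>.1)&(f[:,2]<.22)
for a in np.arange(.1,.22,.008):
    g=f[M&(f[:,2]>=a)&(f[:,2]<a+.008)]
    print(round(a,3),len(g),[np.round(np.percentile(g[:,k],[2,50,98])*1000).astype(int).tolist() for k in(0,1)] if len(g) else '')
E
```

```text
[ 0.5366505  -0.00716013  0.11980734] 0.3230673620388218 [-0.05960499  0.55326977 -0.06009801]
0.1 39 [[-9, 14, 20], [-99, -14, 42]]
0.108 45 [[2, 15, 21], [-95, 5, 42]]
0.116 69 [[2, 15, 21], [-56, -2, 40]]
0.124 55 [[6, 13, 21], [-55, 5, 39]]
0.132 0 
0.14 2 [[12, 12, 12], [20, 20, 21]]
0.148 7 [[11, 12, 13], [-25, 20, 32]]
0.156 0 
0.164 1 [[6, 6, 6], [-15, -15, -15]]
0.172 1 [[7, 7, 7], [-14, -14, -14]]
0.18 4 [[10, 11, 12], [-28, -18, -14]]
0.188 3 [[12, 12, 13], [-22, -17, -15]]
0.196 2 [[7, 11, 15], [-16, 34, 84]]
0.204 44 [[-32, 19, 37], [-86, 86, 89]]
0.212 71 [[-31, 30, 38], [-80, 45, 90]]
```

>>> move_arm:
  series:
    - [0, 0, 0, 0, 0, 0]
    - [0, 0, 0, 0, 0, 0]
    - [0, 0, 0, 0, 0, 0]
    - [0, 0, 0, 0, 0, 0]
  claw: -1

```text
clock: 10.1
position: [0.537, -0.0076, 0.1201]
ee_rot: [3.105, 0.474, 0.0]
force: [0.8, -2.5, -0.1]
width: 0.189
gripper_force: 40.0
```

The fingers hold the spigot (17.4 mm). Lifting 130 mm, then a +90° turn.

>>> move_arm:
  series:
    - [0, 0, 0.02, 0, 0, 0]
    - [0, 0, 0.05, 0, 0, 0]
    - [0, 0, 0.09, 0, 0, 0]
    - [0, 0, 0.14, 0, 0, 0]
    - [0, 0, 0.175, 0, 0, 0]

```text
clock: 10.6
position: [0.5362, -0.0069, 0.2524]
ee_rot: [-3.105, -0.475, 0.001]
force: [0.8, 0.4, -6.5]
width: 0.19
gripper_force: 40.0
```

>>> move_arm:
  series:
    - [0, 0, 0, 0, 0, 0]
    - [0, 0, 0, 0, 0, 0.1]
    - [0, 0, 0, 0, 0, 0.22]
    - [0, 0, 0, 0, 0, 0.35]
    - [0, 0, 0, 0, 0, 0.48]

```text
clock: 11.1
position: [0.5352, -0.007, 0.2484]
ee_rot: [-2.884, -1.24, 0.006]
force: [-0.6, 0.0, -6.9]
width: 0.196
gripper_force: 40.0
```

>>> move_arm:
  series:
    - [0, 0, 0, 0, 0, 0.12]
    - [0, 0, 0, 0, 0, 0.25]
    - [0, 0, 0, 0, 0, 0.38]
    - [0, 0, 0, 0, 0, 0.5]
    - [0, 0, 0, 0, 0, 0.62]

```text
clock: 11.6
position: [0.5352, -0.0071, 0.2484]
ee_rot: [-2.338, -2.094, 0.005]
force: [0.5, -0.3, -7.0]
width: 0.191
gripper_force: 40.0
```

>>> move_arm:
  series:
    - [0, 0, 0, 0, 0, 0.12]
    - [0, 0, 0, 0, 0, 0.25]
    - [0, 0, 0, 0, 0, 0.35]
    - [0, 0, 0, 0, 0, 0.395]
    - [0, 0, 0, 0, 0, 0.395]

```text
clock: 12.1
position: [0.5353, -0.0072, 0.2487]
ee_rot: [-1.863, -2.525, 0.003]
force: [-1.2, -0.2, -6.3]
width: 0.188
gripper_force: 40.0
```

```bash
python3 - <<'E'
from h import *
s=readout.observe();print(s['position'],s['ee_rot'],s['width'],s['gripper_force'],s['force'],s['joints'].round(2))
p,d=get_image('side');np.savez('side5.npz',p=p,d=d)
cv2.imwrite('pics/s5.png',cv2.resize(p[190:310,270:390],None,fx=5,fy=5)[...,::-1])
P=cloud('side',d)[150:330,240:420].reshape(-1,3)
f=fix(P,[.5367,-.0072,.304]);f=f[(abs(f[:,0])<.05)&(abs(f[:,1])<.05)&(f[:,2]>.05)]
# post fit: x,y,yaw,z of underside
B=[(np.subtract(l,(0,0,.014)),np.subtract(h,(0,0,.014))) for l,h in(BOX[2],BOX[6],BOX[3])]
q=np.array([0,0,0,.144])
for _ in range(4):
    Q=f[(f[:,2]>max(q[3]-.004,.13))&(f[:,2]<q[3]+.115)&(np.hypot(f[:,0]-q[0],f[:,1]-q[1])<.04)]
    q=least_squares(lambda x:sdf(fix(Q,x)-[0,0,x[3]],B),q,loss='soft_l1',f_scale=.003).x
print(len(Q),q.round(4),np.degrees(q[2]))
E
```

```text
[ 0.53531093 -0.00720814  0.24866586] [-1.86348261 -2.52495572  0.00320307] 0.1875518253242464 39.99031484127045 [-1.17897545 -0.17223532 -6.32465364] [ 0.31  0.31 -0.51  1.69  0.16  1.19  0.06]
635 [-0.0002 -0.0002 -0.0062  0.1417] -0.35442429994993985
```

View pics/s5.png

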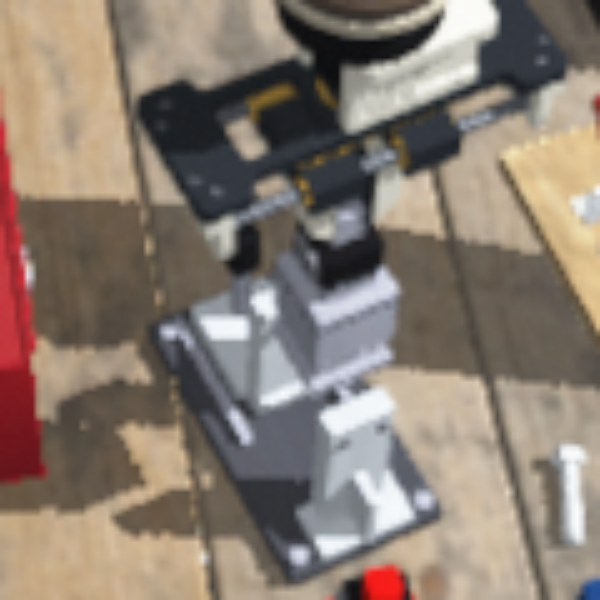

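The post is held upright and squared at about z 0.142, with its button to +x and clear of the jaws at crop (360,400). Lowering it, 5 mm off towards the sliding jaw.

>>> move_arm:
  series:
    - [0.001, -0.003, 0, 0, 0, 0]
    - [0.002, -0.0065, -0.01, 0, 0, 0]
    - [0.002, -0.0065, -0.04, 0, 0, 0]
    - [0.002, -0.0065, -0.07, 0, 0, 0]
    - [0.002, -0.0065, -0.1, 0, 0, 0]

```text
clock: 12.65
position: [0.5381, -0.0124, 0.1748]
ee_rot: [1.868, 2.526, -0.0]
force: [-0.4, 0.5, -6.7]
width: 0.189
gripper_force: 40.0
```

>>> move_arm:
  series:
    - [0, 0, -0.02, 0, 0, 0]
    - [0, 0, -0.04, 0, 0, 0]
    - [0, 0, -0.06, 0, 0, 0]
    - [0, 0, -0.067, 0, 0, 0]
    - [0, 0, -0.067, 0, 0, 0]

```text
clock: 13.15
position: [0.5376, -0.0123, 0.125]
ee_rot: [-1.866, -2.525, 0.002]
force: [-0.2, 0.2, -5.5]
width: 0.186
gripper_force: 40.0
```

>>> move_arm:
  series:
    - [0, 0, -0.001, 0, 0, 0]
    - [0, 0, -0.002, 0, 0, 0]
    - [0, 0, -0.003, 0, 0, 0]
    - [0, 0, -0.003, 0, 0, 0]

```text
clock: 13.55
position: [0.5384, -0.0121, 0.124]
ee_rot: [1.867, 2.526, 0.0]
force: [-0.3, 0.4, -6.4]
width: 0.189
gripper_force: 40.0
```

>>> move_arm:
  series:
    - [0, 0, -0.002, 0, 0, 0]
    - [0, 0, -0.003, 0, 0, 0]
    - [0, 0, -0.004, 0, 0, 0]
    - [0, 0, -0.004, 0, 0, 0]

```text
clock: 13.95
position: [0.5386, -0.0119, 0.1211]
ee_rot: [1.866, 2.526, 0.001]
force: [0.4, -0.5, -2.1]
width: 0.19
gripper_force: 40.0
```

>>> move_arm:
  series:
    - [0, 0, -0.001, 0, 0, 0]
    - [0, 0, -0.002, 0, 0, 0]
    - [0, 0, -0.002, 0, 0, 0]

```text
clock: 14.25
position: [0.5388, -0.0119, 0.1199]
ee_rot: [1.866, 2.526, 0.001]
force: [-0.9, -0.5, 4.4]
width: 0.193
gripper_force: 40.0
```

>>> move_arm:
  series:
    - [0, 0, 0, 0, 0, 0]
    - [0, 0, 0, 0, 0, 0]
    - [0, 0, 0, 0, 0, 0]
    - [0, 0, 0, 0, 0, 0]
    - [0, 0, 0, 0, 0, 0]
  claw: 0.2

```text
clock: 14.75
position: [0.5382, -0.0121, 0.1192]
ee_rot: [-1.867, -2.527, 0.0]
force: [-0.1, -0.4, -0.5]
width: 0.565
gripper_force: 0.0
```

>>> move_arm:
  series:
    - [0, 0, 0.05, 0, 0, 0]
    - [0, 0, 0.11, 0, 0, 0]
    - [0.01, -0.04, 0.15, 0, 0, 0]
    - [0.03, -0.1, 0.15, 0, 0, 0]
    - [0.039, -0.125, 0.15, 0, 0, 0]

```text
clock: 15.25
position: [0.5687, -0.1108, 0.2329]
ee_rot: [1.87, 2.52, -0.001]
force: [-0.3, 0.2, -0.9]
width: 0.6
gripper_force: 0.0
```

```bash
python3 - <<'E'
from h import *
s=readout.observe();print(s['position'],s['width'])
p,d=get_image('side');np.savez('side6.npz',p=p,d=d)
P=cloud('side',d)[150:330,240:420].reshape(-1,3)
f=fix(P,[.5367,-.0072,.304]);f=f[(abs(f[:,0])<.05)&(abs(f[:,1])<.05)]
B=[(np.subtract(l,(0,0,.014)),np.subtract(h,(0,0,.014))) for l,h in(BOX[2],BOX[6],BOX[3],BOX[4])]+[((.017,-.011,.092),(.0215,.011,.108))]
q=np.array([0,-.005,0,.014])
for _ in range(4):
    Q=f[(f[:,2]>.06)&(f[:,2]<.156)&(np.hypot(f[:,0]-q[0],f[:,1]-q[1])<.03)&(f[:,1]<.022)]
    q=least_squares(lambda x:sdf(fix(Q,x)-[0,0,x[3]],B),q,loss='soft_l1',f_scale=.003).x
print(len(Q),q.round(4),np.degrees(q[2]))
cv2.imwrite('pics/s6.png',cv2.resize(p[200:310,270:390],None,fx=5,fy=5)[...,::-1])
E
```

```text
[ 0.56869967 -0.11079937  0.23286538] 0.6004024548781576
314 [ 0.0015 -0.0055 -0.004   0.0144] -0.2304437376629433
```

View pics/s6.png

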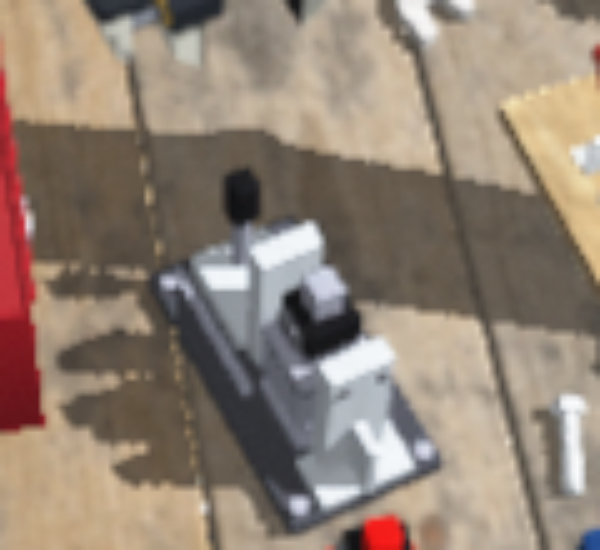

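The post stands upright and square between the open jaws, cap at crop (320,315). Gripping the jaw's grip again.

>>> move_arm:
  series:
    - [0, 0, -0.02, 0, 0, 0]
    - [0, 0, -0.08, 0, 0, 0]
    - [0, 0, -0.14, 0, 0, 0]
    - [0, 0, -0.188, 0, 0, 0]
    - [0, 0, -0.188, 0, 0, 0]

```text
clock: 15.8
position: [0.5637, -0.1054, 0.0862]
ee_rot: [-1.862, -2.521, 0.006]
force: [-0.1, -0.9, 1.0]
width: 0.602
gripper_force: 0.0
```

>>> move_arm:
  series:
    - [0, 0, 0, 0, 0, 0]
    - [0, 0, 0, 0, 0, 0]
    - [0, 0, 0, 0, 0, 0]
    - [0, 0, 0, 0, 0, 0]
    - [0, 0, 0, 0, 0, 0]
  claw: -1
  squeeze: 60

```text
clock: 16.3
position: [0.568, -0.1059, 0.0917]
ee_rot: [1.866, 2.526, 0.001]
force: [-2.5, -1.0, 2.6]
width: 0.215
gripper_force: 3.2
```

>>> move_arm:
  series:
    - [0, 0, 0, 0, 0, 0]
    - [0, 0, 0, 0, 0, 0]
    - [0, 0, 0, 0, 0, 0]

```text
clock: 16.6
position: [0.5671, -0.1062, 0.0915]
ee_rot: [1.867, 2.527, -0.001]
force: [-4.1, -1.4, 6.8]
width: 0.182
gripper_force: 60.0
```

>>> move_arm:
  series:
    - [-0.0018, 0.0055, 0, 0, 0, 0]
    - [-0.0035, 0.011, 0, 0, 0, 0]
    - [-0.005, 0.0165, 0, 0, 0, 0]
    - [-0.007, 0.022, 0, 0, 0, 0]
    - [-0.0085, 0.027, 0, 0, 0, 0]

```text
clock: 17.1
position: [0.5621, -0.0901, 0.0915]
ee_rot: [1.868, 2.52, -0.004]
force: [2.7, -13.3, 2.0]
width: 0.187
gripper_force: 60.0
```

>>> move_arm:
  series:
    - [-0.001, 0.003, 0, 0, 0, 0]
    - [-0.001, 0.003, 0, 0, 0, 0]
    - [-0.001, 0.003, 0, 0, 0, 0]

```text
clock: 17.4
position: [0.5617, -0.0889, 0.0915]
ee_rot: [1.869, 2.518, -0.005]
force: [3.3, -14.7, 0.6]
width: 0.182
gripper_force: 60.0
```

>>> move_arm:
  series:
    - [-0.001, 0.003, 0, 0, 0, 0]
    - [-0.002, 0.006, 0, 0, 0, 0]
    - [-0.002, 0.006, 0, 0, 0, 0]

```text
clock: 17.7
position: [0.5617, -0.0889, 0.0916]
ee_rot: [1.87, 2.512, -0.008]
force: [9.7, -26.5, -5.2]
width: 0.181
gripper_force: 60.0
```

>>> move_arm:
  series:
    - [0.002, -0.006, 0, 0, 0, 0]
    - [0.002, -0.006, 0, 0, 0, 0]
    - [0.002, -0.006, 0, 0, 0, 0]
    - [0.002, -0.006, 0, 0, 0, 0]
    - [0.002, -0.006, 0, 0, 0, 0]
  claw: 0.2

```text
clock: 18.2
position: [0.5603, -0.0824, 0.0907]
ee_rot: [-1.865, -2.528, -0.0]
force: [0.1, 0.1, -0.1]
width: 0.566
gripper_force: 0.0
```

>>> move_arm:
  series:
    - [0, 0, 0.05, 0, 0, 0]
    - [0, 0, 0.11, 0, 0, 0]
    - [0, 0, 0.17, 0, 0, 0]
    - [0, 0, 0.2, 0, 0, 0]
    - [0, 0, 0.2, 0, 0, 0]

```text
clock: 18.7
position: [0.5624, -0.0826, 0.2447]
ee_rot: [1.863, 2.523, 0.005]
force: [1.3, 0.1, -0.4]
width: 0.6
gripper_force: 0.0
```

```bash
python3 - <<'E'
from h import *
s=readout.observe();print(s['position'],s['width'],s['ee_rot'])
p,d=get_image('side')
P=cloud('side',d)[232:306,295:365].reshape(-1,3)
BT=((.017,-.011,.106),(.0215,.011,.122))
B=lambda a,b,c:[BOX[0]]+[((l[0],l[1]-a,l[2]),(h[0],h[1]-a,h[2])) for l,h in(BOX[1],BOX[5])]+[((l[0]+b,l[1]+c,l[2]),(h[0]+b,h[1]+c,h[2])) for l,h in(BOX[2],BOX[3],BOX[4],BOX[6],BT)]
q=np.array([.537,-.008,np.radians(17.3),0,.0,0,0])
for _ in range(4):
    f=fix(P,q);Q=P[(P[:,2]>.075)&(P[:,2]<.16)&(abs(f[:,0])<.04)&(f[:,1]>-.13)&(f[:,1]<.06)]
    q=least_squares(lambda x:sdf(fix(Q+[0,0,x[3]],x),B(*x[4:])),q,loss='soft_l1',f_scale=.004).x
print(len(Q),q.round(4),np.degrees(q[2]))
cv2.imwrite('pics/s7.png',cv2.resize(p[200:310,270:390],None,fx=5,fy=5)[...,::-1])
E
```

```text
[ 0.56242196 -0.08260714  0.24466682] 0.600059405251362 [1.86250494 2.52295375 0.00542015]
682 [ 5.369e-01 -6.900e-03  3.017e-01 -2.000e-04  4.000e-04  1.200e-03
 -2.000e-04] 17.2883111334638
```

View pics/s7.png

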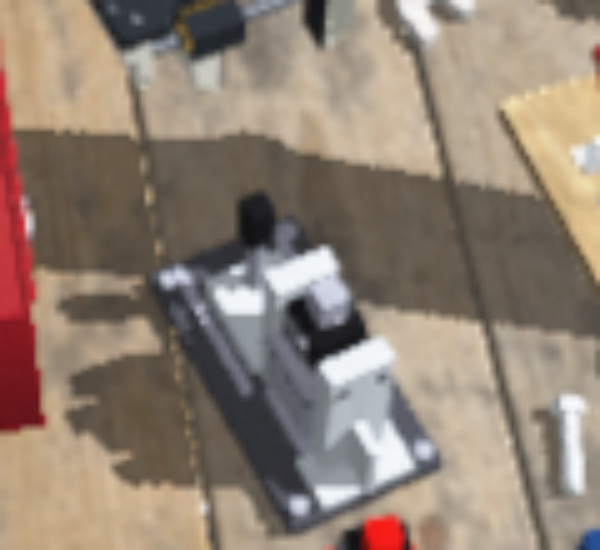

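The jaw is shut and the post is clamped, square at x of about 1 mm, with its cap at crop (325,325). Going over the cap with the fingers closing along fixture x.

>>> move_arm:
  series:
    - [-0.01, 0.04, 0, 0, 0, 0]
    - [-0.025, 0.08, 0, 0, 0, 0]
    - [-0.03, 0.1015, 0, 0, 0, 0]
    - [-0.03, 0.1015, 0, 0, 0, 0]
    - [-0.03, 0.1015, 0, 0, 0, 0]
  claw: 0.6

```text
clock: 19.25
position: [0.5374, -0.0076, 0.2396]
ee_rot: [-1.865, -2.527, 0.002]
force: [-0.4, -0.2, -1.0]
width: 0.798
gripper_force: 0.0
```

>>> move_arm:
  series:
    - [0, 0, -0.05, 0, 0, 0]
    - [0, 0, -0.1, 0, 0, 0]
    - [0, 0, -0.13, 0, 0, 0]
    - [0, 0, -0.13, 0, 0, 0]
    - [0, 0, -0.13, 0, 0, 0]

```text
clock: 19.75
position: [0.538, -0.0081, 0.1432]
ee_rot: [-1.868, -2.525, 0.001]
force: [1.1, 0.4, -0.6]
width: 0.802
gripper_force: 0.0
```

>>> move_arm:
  series:
    - [0, 0.001, -0.02, 0, 0, 0]
    - [0, 0.001, -0.04, 0, 0, 0]
    - [0, 0.001, -0.06, 0, 0, 0]
    - [0, 0.001, -0.064, 0, 0, 0]
    - [0, 0.001, -0.064, 0, 0, 0]

```text
clock: 20.25
position: [0.5386, -0.0066, 0.0961]
ee_rot: [1.867, 2.526, 0.001]
force: [-1.0, 0.4, 0.0]
width: 0.803
gripper_force: 0.0
```

>>> move_arm:
  series:
    - [0, 0, 0, 0, 0, 0]
    - [0, 0, 0, 0, 0, 0]
    - [0, 0, 0, 0, 0, 0]
    - [0, 0, 0, 0, 0, 0]
    - [0, 0, 0, 0, 0, 0]
  claw: -1
  squeeze: 40

```text
clock: 20.75
position: [0.5381, -0.0063, 0.0955]
ee_rot: [1.866, 2.527, 0.001]
force: [1.9, 0.1, 2.8]
width: 0.416
gripper_force: 2.0
```

>>> move_arm:
  series:
    - [0, 0, 0, 0, 0, 0]
    - [0, 0, 0, 0, 0, 0]
    - [0, 0, 0, 0, 0, 0]
    - [0, 0, 0, 0, 0, 0]

```text
clock: 21.15
position: [0.5378, -0.0065, 0.0954]
ee_rot: [1.867, 2.527, -0.0]
force: [-2.8, -0.7, 5.9]
width: 0.366
gripper_force: 40.0
```

Width is about 34 mm, so the button is in. Pulling straight up.

>>> move_arm:
  series:
    - [0, 0, 0.01, 0, 0, 0]
    - [0, 0, 0.02, 0, 0, 0]
    - [0, 0, 0.03, 0, 0, 0]
    - [0, 0, 0.04, 0, 0, 0]
    - [0, 0, 0.05, 0, 0, 0]

```text
clock: 21.65
position: [0.5378, -0.0064, 0.1334]
ee_rot: [1.867, 2.527, -0.0]
force: [-0.7, -0.0, -2.1]
width: 0.369
gripper_force: 40.0
```

>>> move_arm:
  series:
    - [0, 0, 0.01, 0, 0, 0]
    - [0, 0, 0.02, 0, 0, 0]
    - [0, 0, 0.03, 0, 0, 0]
    - [0, 0, 0.04, 0, 0, 0]
    - [0, 0, 0.048, 0, 0, 0]

```text
clock: 22.15
position: [0.5379, -0.0064, 0.1693]
ee_rot: [1.867, 2.527, -0.0]
force: [1.0, -0.9, -7.1]
width: 0.364
gripper_force: 40.0
```

>>> move_arm:
  series:
    - [0, 0, 0, 0, 0, 0]
    - [0, 0, 0.003, 0, 0, 0]
    - [0, 0, 0.006, 0, 0, 0]
    - [0, 0, 0.006, 0, 0, 0]

```text
clock: 22.55
position: [0.5379, -0.0064, 0.1733]
ee_rot: [1.867, 2.527, 0.0]
force: [0.6, 0.1, -6.2]
width: 0.366
gripper_force: 40.0
```

>>> move_arm:
  series:
    - [0, 0, 0.002, 0, 0, 0]
    - [0, 0, 0.004, 0, 0, 0]
    - [0, 0, 0.004, 0, 0, 0]

```text
clock: 22.85
position: [0.5378, -0.0064, 0.1762]
ee_rot: [-1.867, -2.527, 0.0]
force: [0.7, -0.0, -6.0]
width: 0.365
gripper_force: 40.0
```

>>> move_arm:
  series:
    - [0, 0, 0.002, 0, 0, 0]
    - [0, 0, 0.003, 0, 0, 0]
    - [0, 0, 0.003, 0, 0, 0]

```text
clock: 23.15
position: [0.5375, -0.0065, 0.1783]
ee_rot: [-1.866, -2.526, 0.001]
force: [0.1, 0.4, -8.3]
width: 0.368
gripper_force: 40.0
```

>>> move_arm:
  series:
    - [0, 0, 0.001, 0, 0, 0]
    - [0, 0, 0.003, 0, 0, 0]
    - [0, 0, 0.003, 0, 0, 0]
    - [0, 0, 0.003, 0, 0, 0]

```text
clock: 23.55
position: [0.5369, -0.0067, 0.1794]
ee_rot: [-1.866, -2.525, 0.002]
force: [1.6, -0.8, -26.0]
width: 0.363
gripper_force: 40.0
```

```bash
python3 - <<'E'
from h import *
s=readout.observe();print(s['position'],s['width'],s['force'])
p,d=get_image('side')
P=cloud('side',d)[150:330,240:420].reshape(-1,3)
f=fix(P,[.5367,-.007,.303]);f=f[(abs(f[:,0])<.06)&(abs(f[:,1])<.06)]
for lo,hi in((.07,.1),(.1,.13),(.13,.16),(.16,.18),(.18,.19),(.19,.2),(.2,.21),(.21,.22)):
    g=f[(f[:,2]>lo)&(f[:,2]<hi)];print(lo,len(g),[np.round(np.percentile(g[:,k],[5,50,95])*1000).astype(int).tolist() for k in(0,1)] if len(g) else '')
cv2.imwrite('pics/s8.png',cv2.resize(p[190:310,270:390],None,fx=5,fy=5)[...,::-1])
E
```

```text
[ 0.53688267 -0.0066959   0.17938073] 0.36250635176113377 [  1.60159666  -0.77586624 -26.04287544]
0.07 195 [[-15, 19, 25], [-26, 16, 41]]
0.1 260 [[-14, 10, 20], [-34, 25, 41]]
0.13 104 [[-12, 9, 17], [-10, 11, 16]]
0.16 31 [[-7, 5, 13], [-5, 11, 13]]
0.18 7 [[-4, 9, 18], [13, 16, 17]]
0.19 26 [[-11, 6, 18], [11, 16, 18]]
0.2 69 [[-18, 0, 23], [5, 13, 18]]
0.21 54 [[-27, -3, 35], [1, 11, 16]]
```

View pics/s8.png

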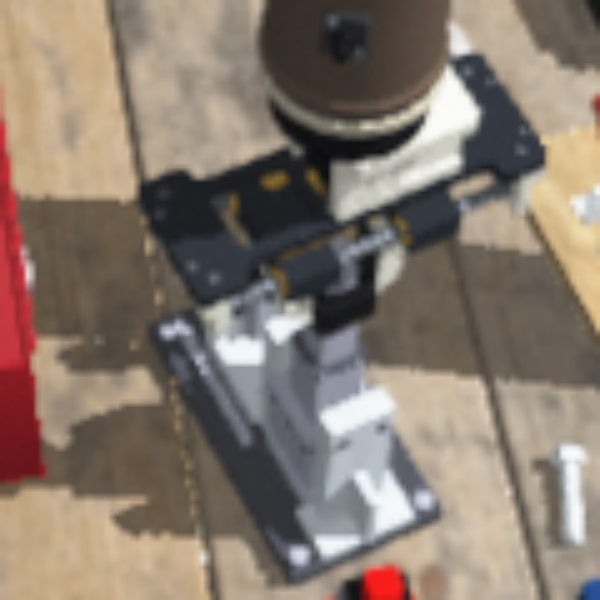

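The tubes are out against the hard stop: 84 mm of rise and 26 N, with the cap in the fingers at crop (345,310) and the jaws shut below. I'll ease the pull a little and check that it holds.

>>> move_arm:
  series:
    - [0, 0, -0.001, 0, 0, 0]
    - [0, 0, -0.001, 0, 0, 0]
    - [0, 0, -0.001, 0, 0, 0]
    - [0, 0, -0.001, 0, 0, 0]

```text
clock: 24.0
position: [0.5371, -0.0066, 0.1794]
ee_rot: [-1.866, -2.526, 0.002]
force: [0.3, -0.9, -26.1]
width: 0.364
gripper_force: 40.0
```

>>> move_arm:
  series:
    - [0, 0, 0, 0, 0, 0]
    - [0, 0, 0, 0, 0, 0]
    - [0, 0, 0, 0, 0, 0]
    - [0, 0, 0, 0, 0, 0]
    - [0, 0, 0, 0, 0, 0]

```text
clock: 24.5
position: [0.5371, -0.0066, 0.1793]
ee_rot: [-1.866, -2.526, 0.002]
force: [-0.7, -1.3, -26.0]
width: 0.368
gripper_force: 40.0
```

Holding steady, so I'll hand it in.

```bash
python3 -c "
from cell import ticket
print(ticket.sign_off())"
```

```text
the job is handed in; nothing more can be done
None
```

I handed the job in at about 24.5 s with the post turned a quarter and clamped, the button squeezed in and the head held against the second stop (84 mm up, steady 26 N pull); the sign-off gave no verdict.

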